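# Free the tape spindle from its dispenser

## Task

A new roll of label tape has to go on, so take the orange spindle out of the white tape dispenser. It is longer than the opening: slide it back under the deep hood, tilt its other end up past the short lip and draw it out slantwise, without wrenching it against the dispenser or disturbing anything else on the counter. Finish while still holding it in the gripper, still, with the whole spindle raised at least 10 cm higher than the dispenser's rim, over the dispenser and clear of it.

Things in the scene. Friction and masses are not known exactly. Their poses are not given: they have to be found in the camera images.
- dispenser: White tape dispenser trough with blue covers, fixed; outside 130 (x) x 290 (y) x 60 (z) mm. Origin: centre of its underside, z up, -y end hooded. Walls 5 mm, floor 4 mm thick: inside 120 x 280 mm, 52 mm high under the covers. The opening in its top, between hood and lip, is 165 mm long and 120 mm wide, shorter than the spindle even corner to corner. Steel cutter strip on its -x side.
- hood_edge (a point): Middle of the deep blue hood's free edge, level with the rim (60 mm up), at the dispenser's y = -60 mm. The hood, 4 mm thick, covers the trough from here to the end wall's inner face at y = -140 mm (80 mm deep).
- lip_edge (a point): Middle of the short blue lip's free edge, level with the rim (60 mm up), at the dispenser's y = +105 mm. The lip, 4 mm thick, covers the trough from here to the end wall's inner face at y = +140 mm (35 mm deep).
- spindle: Loose orange tape spindle, 110 g, lying on the trough's floor: square bar 14 x 14 mm, 180 mm long (y), with a 10 mm thick round steel journal on each end, 220 mm in all. Origin: centre of its underside; -y end towards the hood, z up. Both ends start under the covers; its middle is open to be gripped across the 14 mm, 30 mm or more free on either side.
- spindle_mid (a point): Centre of the spindle, on its axis (the balance point).
- spindle_hood_end (a point): Tip of the spindle's end that starts under the deep hood (on its axis, -y end).
- spindle_lip_end (a point): Tip of the spindle's end that starts under the short lip (on its axis, +y end).
- marker: Green and white marker pen, 140 x 16 mm, lying on the counter (bystander). Origin: underside, middle.
- gel_bottle: White bottle with blue cap, 60 mm across, 140 mm tall (bystander). Origin: centre of its underside.
- cup: Clear plastic cup, 70 mm across, 70 mm tall (bystander). Origin: centre of its underside.
- carton: White paper carton 90 x 140 x 45 mm, lying flat (bystander). Origin: centre of its underside.
- roll_green: Roll of green label tape lying flat, 72 mm across, 19 mm tall, with a 32 mm hole (bystander). Origin: centre of its underside.
- roll_yellow: Roll of yellow label tape lying flat, 72 mm across, 19 mm tall, with a 32 mm hole (bystander). Origin: centre of its underside.
- roll_red: Roll of red label tape lying flat, 72 mm across, 19 mm tall, with a 32 mm hole (bystander). Origin: centre of its underside.
There are look-alikes about, which are no part of the job. Of the things that look like the spindle, the middle-sized one is meant.

How it is judged:
On the way:
1. the spindle is tilted through the opening: its lip end is above the rim while its hood end is still below the hood (z of spindle_lip_end in the frame of dispenser above 0.066 m and z of spindle_hood_end in the frame of dispenser below 0.054 m), for 0.1 s.
At the end, for the whole second after the job is handed in: The spindle is held in the gripper's fingers (contact over 1 N), still (below 30 mm/s and 0.3 rad/s), both its tips at least 152 mm above the counter (92 mm above the dispenser's rim), its centre within 250 mm sideways of the dispenser's centre, not touching the dispenser (height (world z) of each of spindle_lip_end, spindle_hood_end above 0.152 m and contact force between spindle and the fingers above 1 N and contact force between spindle and dispenser below 0.2 N and horizontal distance between spindle_mid and dispenser below 0.25 m and linear speed of spindle below 0.03 m/s and angular speed of spindle below 0.3 rad/s); the arm keeps its last pose, push and grip.
It fails at once if a bystander (tape roll, marker, bottle, cup or carton) is shifted by more than 40 mm (distance of any of roll_green, roll_yellow, roll_red, marker, gel_bottle, cup, carton from where it was at the start of the episode above 0.04 m).
It fails at once if the spindle is wrenched against the dispenser with more than 40 N (contact force between spindle and dispenser above 40 N).
It also fails if it takes over 40 s, if anything falls off the work surface, if the arm or the gripper's body presses on something with over 40 N, if the wrist force passes 120 N, or if a joint passes its speed limit or range.

## Robot

A 7-joint arm with a two-finger parallel gripper is mounted at the origin on the work surface. World frame = base frame: x ahead of the robot, y to its left, z up, the work surface at z = 0. Lengths are in m, angles in rad, forces in N, time in s.
With the tool pointing down it reaches from about 0.425 to 0.925 m from the base axis. Payload 6.8 kg.
Tool frame: the origin (TCP) lies on the centre line of the jaws, within the pads' length; the fingertips stand 14 mm ahead of it and the grasp point (between the pads) lies 5 mm behind it; x points along the fingers, z is the direction in which the jaws open and shut, and the axes are right-handed (so a half turn about x gives the same grasp; the last joint's range is limited). The gripper opens to 85 mm and grips with 20 to 120 N. Pads are 22 mm wide; open, the fingers measure 114 mm over their backs; the gripper's body (76 mm by 85 mm) begins 54 mm behind the grasp point. The pads swing forward as they close: fully open they stand 13 mm farther back than shut.
Start: joints at [1.167, 0.477, 0.022, 1.555, -0.011, 1.109, -0.083], TCP at [0.197, -0.646, 0.245] pointing down, gripper open.
Joint ranges: [-2.96, 2.96], [-0.34, 2.1], [-1.41, 1.46], [0.24, 2.44], [-1.37, 4.51], [0.17, 1.92], [-2.96, 2.96]. Speed limits (rad/s): [2.39, 2.39, 3.14, 3.14, 3.14, 3.14, 3.14].

## Interface

Orientations are given as a rotation vector (axis times angle).
In Python, from bench import r gives the robot as it stands.
- The arm moves only by the shell command python3 -m inch 'ROWS' [FORCE]. ROWS is JSON, a list that holds one entry, the list of rows, each a list of 7 numbers: the closure in counts, from 0 (fully open) to 255 (shut), then the shift along the world's x, y, z in cm, then the turn, a rotation vector about the world's x, y, z in degrees. In form: [[[gripper, tx, ty, tz, rx, ry, rz], ...]]. A call has 1 to 12 rows; each row shifts and turns the commanded pose from where the row before left it; what a row does not reach is not made up. A row lasts 1/12 s, in which the tool goes at most 41.7 mm and 7.16 degrees, less where a joint would pass 70% of its speed; a pose out of reach is approached as far as the arm can. A call with a gripper value outside its range is refused whole. The fingers move at their own pace and stop on an object; FORCE is the grip in N (left out, the last holds). Time passes only in rows, so rows that do not move let the fingers close. It gives the time, the measured TCP pose, the force and the opening at its end, in the units of the state.
- r.get_obs(): the state, without advancing time (a new reading comes with each control period).
- r.grab_frame(name): name is "side" or "top"; returns a dict with "frame" (420x560x3 uint8, blue, green, red), "mtx" (3x3 intrinsics, pixels), "dist" ([k1, k2, p1, p2, k3] as OpenCV has them; the pictures are not rectified), "extrinsics" (4x4, takes a point from camera to world coordinates). Camera axes: x right, y up, looking along -z (the intrinsics and any distortion apply to the point x, -y, -z); pixel columns grow to the right and rows downward; lengths in m; the calibration is good to about 2 mm. A picture is of the moment at which its call begins. There is no depth.
- r.hand_in(): hands the job in, once; it reports no verdict.
Trained networks look in a picture, given as the dict that the camera call returned (one of the last four; its "shot" number tells which), for a name from the list of things; names that differ only in an ending like _2 or _b are one class to them, and where a whole thing is asked for, a point or a joint stands for the part that bears it (a point fixed in the world has none). Each returns a list of dicts, best first, with "score" (0 to 1); they miss things now and then, are a little off and sometimes report something else, mostly with a low value. They report only what shows in the picture. A call takes as long as a camera call. They do not tell look-alikes from the thing itself.
- r.look_for(picture, target): "location" ([column, row] in pixels, amid what is visible of it).
- r.pinpoint(picture, target): "location" ([column, row] in pixels: a listed point, or the origin of a listed thing).
The state is a dict: "clock": time; "joints": joint angles; "qvel": joint speeds; "tau": joint torques, N m; "tcp_pos": TCP position; "orientation": TCP orientation; "contact_force": force on the tool from outside, world axes, zero at the start; "moment": the same for the moment, N m; "grip_width": finger opening in m.
Only numpy, scipy, OpenCV 4.12 (cv2) and the standard library are available. Lean on these libraries where they do the work, as an engineer would, in place of code of your own. Each camera call takes 0.05 s, during which the arm holds its last target.

## Working session

There is one attempt and no reset: what is moved stays moved. The work goes in short steps, Python scripts to look and compute and a shell command to move; the robot and the scene stay as the last step left them, time stands still between calls to the robot, and variables do not carry over. Pictures are saved under pics/ and viewed, and the job is handed in when it is done.

```bash
ls; mkdir -p pics
python3 - <<'E'
from bench import r
import cv2
for n in("side","top"):
    p=r.grab_frame(n); cv2.imwrite(f"pics/{n}0.png",p["frame"])
    print(n,p["mtx"].tolist() if hasattr(p["mtx"],'tolist') else p["mtx"],p["dist"],p["extrinsics"],p["shot"])
    for t in["dispenser","spindle","hood_edge","lip_edge","spindle_mid","spindle_hood_end","spindle_lip_end"]:
        print(t,[( [round(v) for v in d["location"]],round(d["score"],2)) for d in r.pinpoint(p,t)])
print(r.get_obs())
E
```

```text
pics
side [[405.0727050135574, 0.0, 278.9081000697936], [0.0, 405.0727050135574, 202.61064527274218], [0.0, 0.0, 1.0]] [0.03990606 0.         0.         0.         0.        ] [[-0.91595483  0.25855852 -0.30687822  0.086326  ]
 [-0.40126945 -0.59606056  0.69548158  0.81233108]
 [-0.00309532  0.76017057  0.64971619  0.82889152]
 [ 0.          0.          0.          1.        ]] 1
dispenser [([259, 214], 0.96)]
spindle [([301, 372], 0.88), ([263, 209], 0.65), ([295, 272], 0.54)]
hood_edge [([272, 188], 0.7)]
lip_edge [([244, 218], 0.94), ([260, 211], 0.44)]
spindle_mid [([300, 367], 0.84), ([258, 209], 0.75), ([298, 270], 0.71)]
spindle_hood_end [([228, 378], 0.84), ([266, 273], 0.77), ([276, 190], 0.73), ([305, 163], 0.6)]
spindle_lip_end [([244, 235], 0.79), ([367, 357], 0.63), ([327, 268], 0.5)]
top [[443.9522457022374, 0.0, 286.28827237616457], [0.0, 443.9522457022374, 201.15785009418659], [0.0, 0.0, 1.0]] [-0.00934028  0.          0.          0.          0.        ] [[ 2.59235670e-02  9.97332373e-01 -6.82356680e-02  3.62871725e-01]
 [-9.99663204e-01  2.57809163e-02 -2.97049380e-0
[... 550 characters left out ...]
306], 0.6), ([253, 185], 0.51)]
{'clock': 0.8, 'joints': array([ 1.16690735,  0.47700678,  0.02240326,  1.55542074, -0.01146328,
        1.10931051, -0.08310742]), 'qvel': array([ 0.00128689, -0.00136431, -0.00026452, -0.00023916, -0.00038136,
       -0.00048596,  0.00032505]), 'tau': array([ 2.14002307e-04, -5.96248806e+01,  1.60660487e+00, -2.81528199e+01,
        1.25350367e-02,  1.73779106e-03,  1.31480721e-05]), 'tcp_pos': array([ 0.19675291, -0.64569114,  0.24529466]), 'orientation': array([ 0.98860305,  1.33475005, -0.98861831]), 'contact_force': array([-0.01275576,  0.34926161,  0.43234842]), 'moment': array([-0.0089968 ,  0.0067217 , -0.05470407]), 'grip_width': 0.08550091771012154}
```

View pics/side0.png

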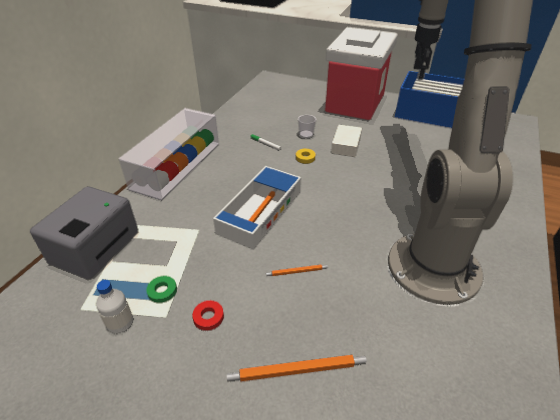

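View pics/top0.png

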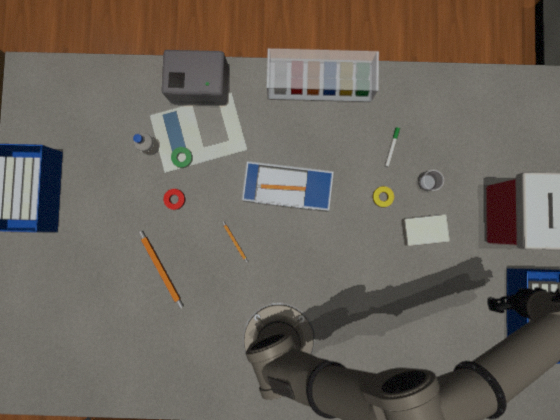

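Run:
```python
import cv2
a=cv2.imread("pics/top0.png")[150:225,230:345]
cv2.imwrite("pics/top0c.png",cv2.resize(a,None,fx=6.9,fy=6.9,interpolation=cv2.INTER_CUBIC))
a=cv2.imread("pics/side0.png")[160:250,205:310]
cv2.imwrite("pics/side0c.png",cv2.resize(a,None,fx=6.5,fy=6.5,interpolation=cv2.INTER_CUBIC))
```

```text
(no output)
```

View pics/top0c.png

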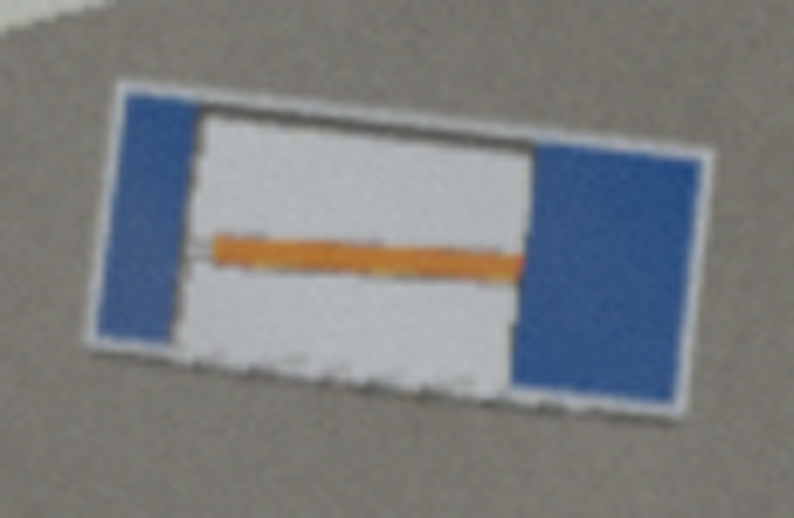

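View pics/side0c.png

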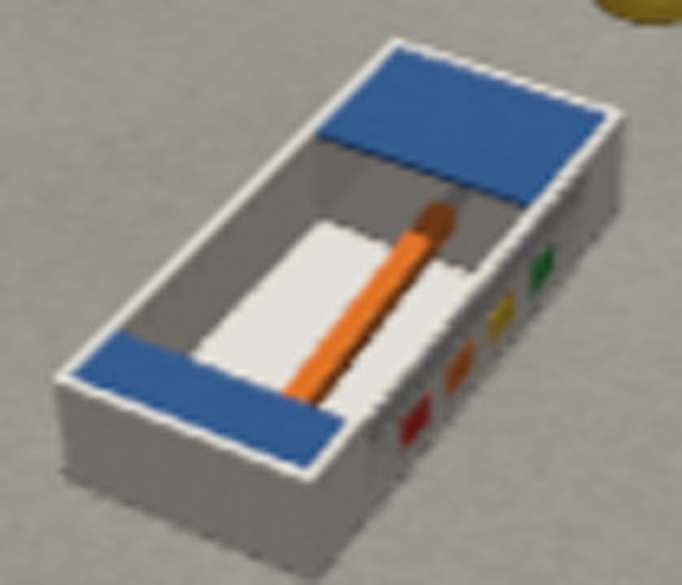

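```bash
cat > h.py <<'E'
import numpy as np, cv2
from scipy.optimize import least_squares
from scipy.spatial.transform import Rotation as R
CAM={"side":(np.array([[405.0727,0,278.9081],[0,405.0727,202.6106],[0,0,1]]),np.array([0.03990606,0,0,0,0]),np.array([[-0.91595483,0.25855852,-0.30687822,0.086326],[-0.40126945,-0.59606056,0.69548158,0.81233108],[-0.00309532,0.76017057,0.64971619,0.82889152],[0,0,0,1]])),
"top":(np.array([[443.95225,0,286.28827],[0,443.95225,201.15785],[0,0,1]]),np.array([-0.00934028,0,0,0,0]),np.array([[2.59235670e-02,9.97332373e-01,-6.82356680e-02,3.62871725e-01],[-9.99663204e-01,2.57809163e-02,-2.97049380e-03,-2.07980185e-02],[-1.20339158e-03,6.82896923e-02,9.97664808e-01,1.52488402],[0,0,0,1]]))}
def proj(n,P):
    K,d,E=CAM[n]; P=np.atleast_2d(P).astype(float)
    c=(P-E[:3,3])@E[:3,:3]; c=c*[1,-1,-1]
    return cv2.projectPoints(c.reshape(-1,1,3),np.zeros(3),np.zeros(3),K,d)[0].reshape(-1,2)
def ray(n,uv):
    K,d,E=CAM[n]
    q=cv2.undistortPoints(np.array([[uv]],float),K,d)[0,0]
    v=E[:3,:3]@np.array([q[0],-q[1],-1]); return E[:3,3],v
def onz(n,uv,z):
    o,v=ray(n,uv); return o+v*(z-o[2])/v[2]
def uncrop(p,s,off): return (np.array(p,float)+.5)/s-.5+np.array(off)
def pose(x,y,yaw,P,z=0):
    c,s=np.cos(yaw),np.sin(yaw); P=np.atleast_2d(P)
    return np.c_[x+c*P[:,0]-s*P[:,1],y+s*P[:,0]+c*P[:,1],P[:,2]+z]
E
python3 - <<'E'
from h import *
C=np.array([[.065,.145,.06],[.065,-.145,.06],[-.065,-.145,.06],[-.065,.145,.06]])
T=uncrop([(118,83),(714,152),(684,414),(88,348)],6.9,(230,150))
S=uncrop([(55,380),(395,38),(625,112),(312,478)],6.5,(205,160))
for use in("top","side","both"):
    def f(p):
        P=pose(p[0],p[1],p[2],C); e=[]
        if use!="side": e.append((proj("top",P)-T).ravel())
        if use!="top": e.append((proj("side",P)-S).ravel())
        return np.concatenate(e)
    s=least_squares(f,[.4,0,0]); print(use,s.x.round(4),np.degrees(s.x[2]).round(2),np.abs(s.fun).max().round(2)); 
D=s.x
def todisp(P):
    c,s_=np.cos(D[2]),np.sin(D[2]); d=np.array(P)-[D[0],D[1],0]; return np.array([c*d[0]+s_*d[1],-s_*d[0]+c*d[1],d[2]])
# spindle
a=onz("top",uncrop((213,250),6.9,(230,150)),.018); b=onz("top",uncrop((522,267),6.9,(230,150)),.018)
print("top: lip bar end",a.round(4),todisp(a).round(4),"at hood",todisp(b).round(4),"dir",np.degrees(np.arctan2(*(a-b)[:2])).round(2))
u=(a-b)[:2]/np.linalg.norm((a-b)[:2]); print("center",(a[:2]-.09*u).round(4), todisp(np.r_[a[:2]-.09*u,0]).round(4))
for q in[(300,390),(435,210),(445,205)]:
    w=onz("side",uncrop(q,6.5,(205,160)),.014); print("side",w.round(4),todisp(w).round(4))
# overall lengths of lookalikes
print("large",np.linalg.norm(onz("top",(140,232),.01)-onz("top",(182,306),.01)),"small",np.linalg.norm(onz("top",(223,222),.005)-onz("top",(247,263),.005)))
E
```

```text
top [ 0.5148 -0.0196 -0.0874] -5.01 0.46
side [ 0.5145 -0.0157 -0.0904] -5.18 0.5
both [ 0.515  -0.0181 -0.089 ] -5.1 0.92
top: lip bar end [0.5161 0.0732 0.018 ] [-0.007  0.091  0.018] at hood [ 0.0021 -0.0617  0.018 ] dir 1.68
center [ 0.5135 -0.0168] [-0.0016  0.0012  0.    ]
side [0.5166 0.0437 0.014 ] [-0.0039  0.0617  0.014 ]
side [ 0.5141 -0.0989  0.014 ] [ 0.0063 -0.0805  0.014 ]
side [ 0.5112 -0.1044  0.014 ] [ 0.0039 -0.0863  0.014 ]
large 0.2890902430977299 small 0.16213547493773203
```

Run:
```python
from h import *
o=R.from_rotvec([0.98860305,1.33475005,-0.98861831]).as_matrix(); print(o.round(3))
z=o[:,2]; print("jaw dir yaw",np.degrees(np.arctan2(z[1],z[0])))
for q in[(330,105),(388,115),(360,118)]: print(onz("side",q,0).round(3))
for q in [(328,45),(380,65),(397,35)]: print(onz("side",q,.2).round(3))
u=np.array([0.029,0.9996]); c=np.array([.5137,-.0175])
print("grasp target",c+.025*u)
```

```text
[[-0.     0.957  0.291]
 [ 0.     0.291 -0.957]
 [-1.    -0.    -0.   ]]
jaw dir yaw -73.05341621335863
[ 0.536 -0.764  0.   ]
[ 0.286 -0.773  0.   ]
[ 0.386 -0.703  0.   ]
[ 0.61  -0.908  0.2  ]
[ 0.353 -0.777  0.2  ]
[ 0.362 -1.145  0.2  ]
grasp target [0.514425 0.00749 ]
```

Candidates for the spindle, by side-view pixel:
- Large bar on the counter at (300,368), about 0.29 m.
- Small bar on the counter at (298,270), about 0.16 m.
- Bar in the white trough at (262,207), about 0.22 m. This is the middle-sized one, and the crop confirms an orange bar with a grey journal lying under the covers.

The deep hood is on the world −y side. I'm moving over the spindle now.

```bash
python3 -m inch '[[[130,1.8,2.5,0,0,0,3],[130,1.8,2.5,0,0,0,3],[130,1.8,2.5,0,0,0,3],[130,1.8,2.5,0,0,0,3],[130,1.8,2.5,0,0,0,3],[130,1.8,2.5,0,0,0,3],[130,1.8,2.5,0,0,0,3],[130,1.8,2.5,0,0,0,3],[130,1.8,2.5,0,0,0,3],[130,1.8,2.5,0,0,0,3],[130,1.8,2.5,0,0,0,3],[130,1.8,2.5,0,0,0,3]]]' 60
```

```text
clock: 1.8
tcp_pos: [0.4135, -0.3445, 0.2456]
orientation: [0.504, 1.511, -0.505]
contact_force: [0.2, 0.1, -0.5]
grip_width: 0.0418
```

```bash
python3 -m inch '[[[130,0.9,3.2,-0.6,0,0,3.2],[130,0.9,3.2,-0.6,0,0,3.2],[130,0.9,3.2,-0.6,0,0,3.2],[130,0.9,3.2,-0.6,0,0,3.2],[130,0.9,3.2,-0.6,0,0,3.2],[130,0.9,3.2,-0.6,0,0,3.2],[130,0.9,3.2,-0.6,0,0,3.2],[130,0.9,3.2,-0.6,0,0,3.2],[130,0.9,3.2,-0.6,0,0,3.2],[130,0.9,3.2,-0.6,0,0,3.2],[130,0.9,3.2,-0.6,0,0,3.2],[130,0,0,0,0,0,0]]]'
python3 - <<'E'
from bench import r
from h import *
o=r.get_obs();M=R.from_rotvec(o["orientation"]).as_matrix()
print(o["clock"],o["tcp_pos"],M.round(4),"jaw yaw",np.degrees(np.arctan2(M[1,2],M[0,2])),o["grip_width"],o["joints"].round(3))
E
```

```text
clock: 2.8
tcp_pos: [0.5128, 0.0139, 0.1792]
orientation: [0.02, 1.569, -0.013]
contact_force: [-0.3, 0.4, 0.2]
grip_width: 0.042
2.8 [0.51276667 0.01387584 0.17917411] [[ 0.0013  0.0209  0.9998]
 [ 0.0043  0.9998 -0.0209]
 [-1.      0.0043  0.0012]] jaw yaw -1.198721061667925 0.04195509009562712 [ 0.304  0.34  -0.539  1.977  0.219  0.88  -0.371]
```

```bash
python3 -m inch '[[[130,0.1,0,-2,0,0,-0.5],[130,0,0,-2,0,0,0],[130,0,0,-2,0,0,0],[130,0,0,-1,0,0,0],[130,0,0,0,0,0,0],[130,0,0,0,0,0,0],[130,0,0,0,0,0,0]]]'
python3 - <<'E'
from bench import r
from h import *
o=r.get_obs();M=R.from_rotvec(o["orientation"]).as_matrix()
print(o["clock"],o["tcp_pos"].round(4),M.round(4).tolist(),"jaw yaw",np.degrees(np.arctan2(M[1,2],M[0,2])),o["grip_width"],o["joints"].round(3))
for n in("side","top"):
    p=r.grab_frame(n);f=p["frame"]
    y0,y1,x0,x1=(150,255,195,330) if n=="side" else (140,235,220,350)
    cv2.imwrite(f"pics/{n}1.png",cv2.resize(f[y0:y1,x0:x1],None,fx=5.7,fy=5.7,interpolation=cv2.INTER_CUBIC))
    t=o["tcp_pos"]; print(n,proj(n,[t+M[:,0]*.014, t]).round(1).tolist(),(proj(n,[t+M[:,0]*.014,t])-[x0,y0])*5.7)
E
```

```text
clock: 3.38
tcp_pos: [0.5136, 0.0063, 0.1103]
orientation: [0.033, 1.569, -0.032]
contact_force: [0.3, 0.7, 0.2]
grip_width: 0.0418
3.3833 [0.5136 0.0063 0.1103] [[0.0016, 0.0413, 0.9991], [0.0001, 0.9991, -0.0413], [-1.0, 0.0002, 0.0016]] jaw yaw -2.368148347490172 0.04175718302490237 [ 0.267  0.439 -0.491  2.029  0.301  0.741 -0.45 ]
side [[256.1, 190.8], [255.9, 187.0]] [[348.39341164 232.59722857]
 [347.32595105 210.86234486]]
top [[279.6, 184.6], [279.6, 184.2]] [[339.93570585 254.35962384]
 [339.53539934 251.77232553]]
```

View pics/side1.png

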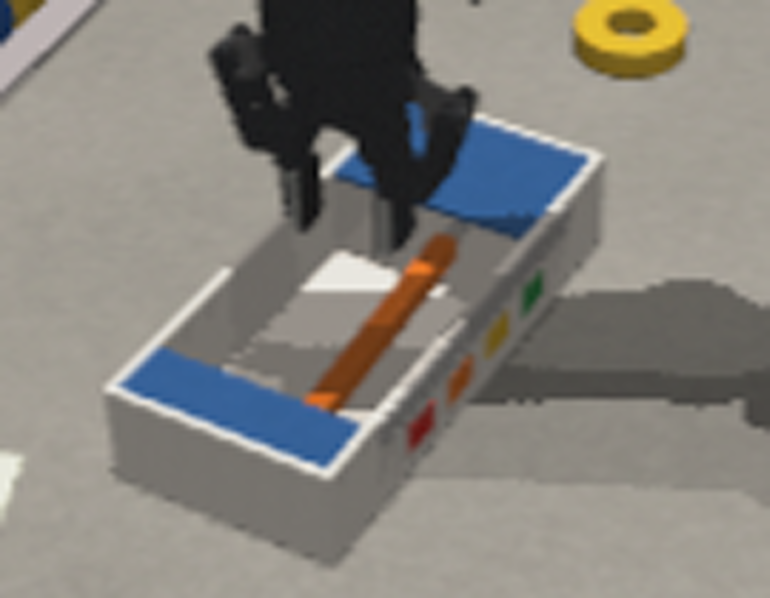

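View pics/top1.png

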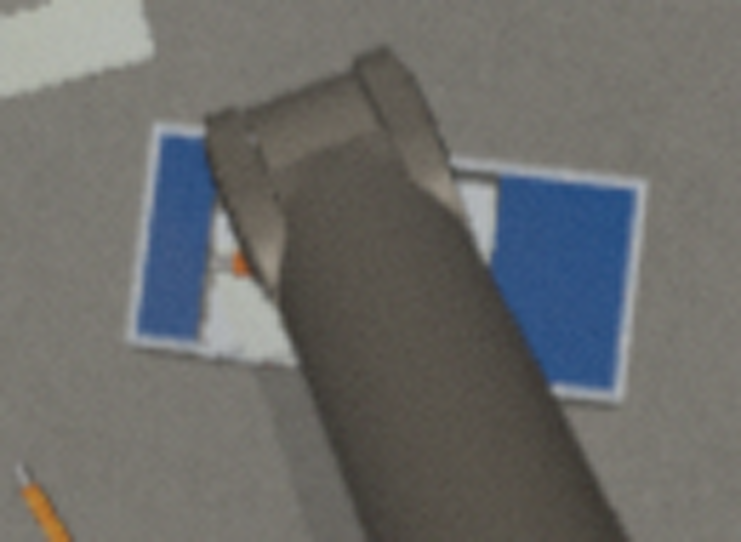

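```bash
python3 -m inch '[[[130,0.1,0.1,-1.5,0,0,0.6],[130,0,0,-1.5,0,0,0],[130,0,0,-1.5,0,0,0],[130,0,0,-1.5,0,0,0],[130,0,0,-1,0,0,0],[130,0,0,-0.8,0,0,0],[130,0,0,-0.7,0,0,0],[130,0,0,-0.3,0,0,0],[130,0,0,0,0,0,0],[130,0,0,0,0,0,0],[130,0,0,0,0,0,0]]]'
```

```text
clock: 4.4
tcp_pos: [0.5142, 0.0074, 0.0218]
orientation: [0.024, 1.57, -0.024]
contact_force: [-1.1, 1.1, -0.1]
grip_width: 0.042
```

```bash
python3 -m inch '[[[180,0,0,0,0,0,0],[200,0,0,0,0,0,0],[220,0,0,0,0,0,0],[235,0,0,0,0,0,0],[255,0,0,0,0,0,0],[255,0,0,0,0,0,0],[255,0,0,0,0,0,0],[255,0,0,0,0,0,0]]]' 60
python3 - <<'E'
from bench import r
from h import *
p=r.grab_frame("side");f=p["frame"]
cv2.imwrite("pics/side2.png",cv2.resize(f[150:255,195:330],None,fx=5.7,fy=5.7,interpolation=cv2.INTER_CUBIC))
E
```

```text
clock: 5.07
tcp_pos: [0.5141, 0.0073, 0.0219]
orientation: [0.024, 1.57, -0.024]
contact_force: [-1.8, -0.3, 5.0]
grip_width: 0.0117
```

View pics/side2.png

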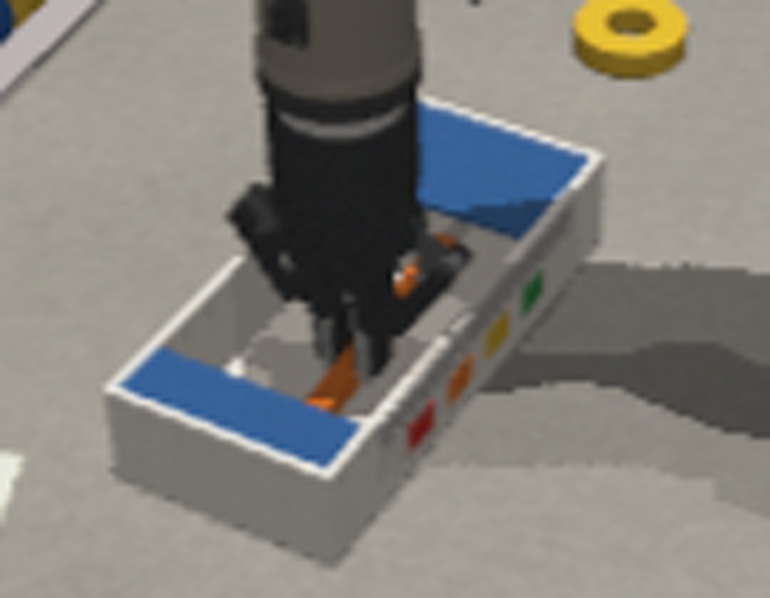

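```bash
python3 -m inch '[[[255,0,0,0.2,0,0,0],[255,0,0,0.2,0,0,0],[255,0,0,0,0,0,0],[255,-0.01,-0.4,0,0,0,0],[255,-0.01,-0.4,0,0,0,0],[255,-0.01,-0.4,0,0,0,0],[255,-0.01,-0.4,0,0,0,0],[255,-0.01,-0.4,0,0,0,0],[255,-0.02,-0.5,0,0,0,0],[255,0,0,0,0,0,0],[255,0,0,0,0,0,0]]]' 60
python3 - <<'E'
from bench import r
from h import *
for n in("side","top"):
    p=r.grab_frame(n);f=p["frame"]
    y0,y1,x0,x1=(150,255,195,330) if n=="side" else (140,235,220,350)
    cv2.imwrite(f"pics/{n}3.png",cv2.resize(f[y0:y1,x0:x1],None,fx=5.7,fy=5.7,interpolation=cv2.INTER_CUBIC))
E
```

```text
clock: 6.03
tcp_pos: [0.513, -0.0182, 0.0253]
orientation: [0.025, 1.571, -0.025]
contact_force: [-0.3, -0.6, -0.3]
grip_width: 0.012
```

View pics/side3.png

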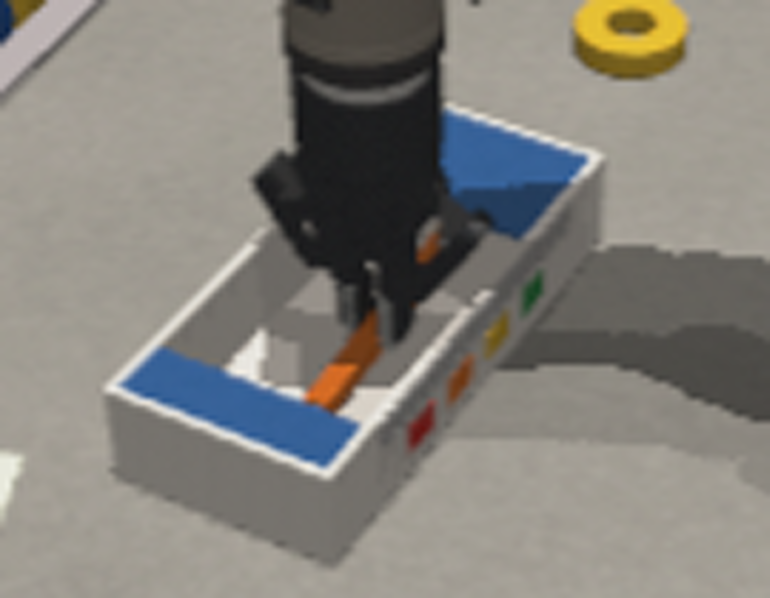

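View pics/top3.png

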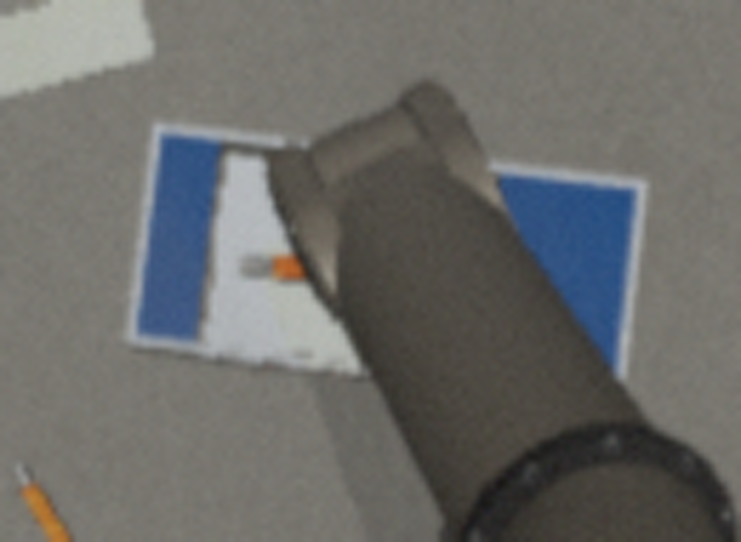

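```bash
python3 -m inch '[[[255,0,-0.04,0.46,2,-0.06,0],[255,0,-0.06,0.47,2,-0.06,0],[255,0,-0.08,0.47,2,-0.06,0],[255,0,-0.1,0.47,2,-0.06,0],[255,0,-0.12,0.46,2,-0.06,0],[255,0,0,0,0,0,0],[255,0,0,0,0,0,0]]]' 60
python3 - <<'E'
from bench import r
from h import *
o=r.get_obs();print(o["joints"].round(3))
for n in("side",):
    p=r.grab_frame(n);f=p["frame"]
    y0,y1,x0,x1=(150,255,195,330) if n=="side" else (140,235,220,350)
    cv2.imwrite(f"pics/{n}4.png",cv2.resize(f[y0:y1,x0:x1],None,fx=5.7,fy=5.7,interpolation=cv2.INTER_CUBIC))
E
```

```text
clock: 6.72
tcp_pos: [0.5131, -0.0222, 0.0486]
orientation: [0.162, 1.563, 0.112]
contact_force: [-0.5, -0.1, -1.2]
grip_width: 0.0125
[ 0.496  0.583 -0.588  2.045  0.243  0.6   -0.244]
```

View pics/side4.png

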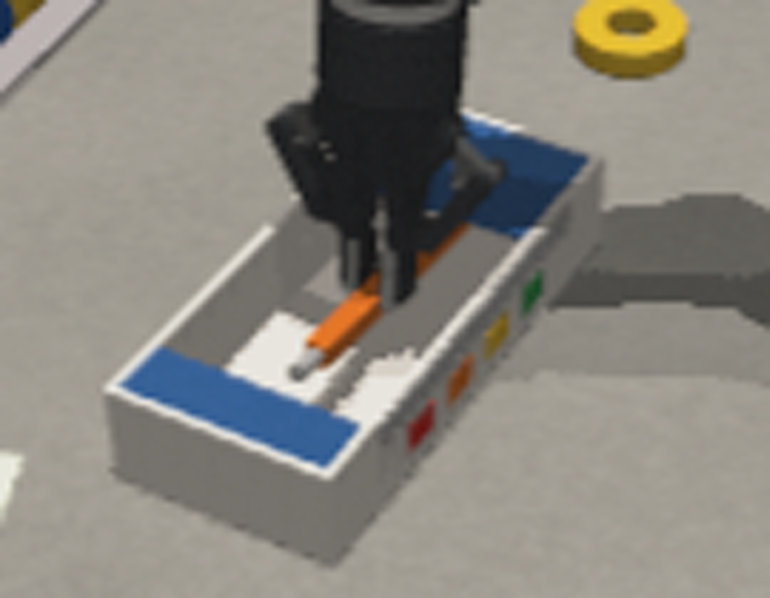

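```bash
cat > chk.py <<'E'
from bench import r
from h import *
import sys
o=r.get_obs();M=R.from_rotvec(o["orientation"]).as_matrix();t=o["tcp_pos"]
ax=M[:,1] if M[1,1]>0 else -M[:,1]
mid=t+M[:,0]*.0108-ax*.025
D=(0.515,-0.0181,-0.089)
for nm,P in(("hood",mid-.11*ax),("mid",mid),("lip",mid+.11*ax)):
    c,s=np.cos(D[2]),np.sin(D[2]);d=P-[D[0],D[1],0]
    print(nm,P.round(4),"disp",np.round([c*d[0]+s*d[1],-s*d[0]+c*d[1],d[2]],4),"side px",proj("side",P).round(1),"crop",((proj("side",P)-[195,150])*5.7).round(0),"top",proj("top",P).round(1))
print("tilt",np.degrees(np.arcsin(ax[2])).round(2),"yaw",np.degrees(np.arctan2(-ax[0],ax[1])).round(2),o["clock"],o["contact_force"].round(1),o["joints"].round(2))
if len(sys.argv)>1:
    p=r.grab_frame("side");f=p["frame"]
    cv2.imwrite(f"pics/side{sys.argv[1]}.png",cv2.resize(f[100:255,185:340],None,fx=3.8,fy=3.8,interpolation=cv2.INTER_CUBIC))
E
python3 chk.py
python3 -m inch '[[[255,0,-0.13,0.46,2,-0.06,0],[255,0,-0.14,0.45,2,-0.06,0],[255,0,-0.16,0.44,2,-0.06,0],[255,0,-0.17,0.44,2,-0.06,0],[255,0,-0.19,0.43,2,-0.06,0],[255,0,0,0,0,0,0],[255,0,0,0,0,0,0],[255,0,0,0,0,0,0]]]' 60
python3 chk.py 5
```

```text
hood [ 0.509  -0.1526  0.0145] disp [ 0.006  -0.1345  0.0145] side px [[279.7 182.7]] crop [[483. 186.]] top [[326.5 189.7]]
mid [ 0.5124 -0.0443  0.0335] disp [-0.0003 -0.0263  0.0335] side px [[264.6 197.4]] crop [[397. 270.]] top [[294.9 187.3]]
lip [0.5157 0.064  0.0526] disp [-0.0066  0.0818  0.0526] side px [[247.2 214.2]] crop [[297. 366.]] top [[262.6 184.9]]
tilt 9.97 yaw -1.76 6.7667 [0.1 0.2 0.1] [ 0.49  0.58 -0.59  2.05  0.24  0.6  -0.24]
clock: 7.43
tcp_pos: [0.5129, -0.0286, 0.0706]
orientation: [0.296, 1.549, 0.251]
contact_force: [0.1, 0.6, -2.0]
grip_width: 0.0118
hood [ 0.5093 -0.1517  0.0144] disp [ 0.0062 -0.1336  0.0144] side px [[279.5 182.9]] crop [[482. 187.]] top [[326.2 189.6]]
mid [ 0.5123 -0.0484  0.0519] disp [-0.     -0.0304  0.0519] side px [[265.  191.9]] crop [[399. 239.]] top [[296.3 186.8]]
lip [0.5153 0.055  0.0895] disp [-0.0062  0.0728  0.0895] side px [[248.1 202.5]] crop [[302. 299.]] top [[264.7 183.9]]
tilt 19.96 yaw -1.67 7.4333 [ 0.1  0.6 -2. ] [ 0.72  0.63 -0.74  2.01  0.1   0.66 -0.03]
```

View pics/side5.png

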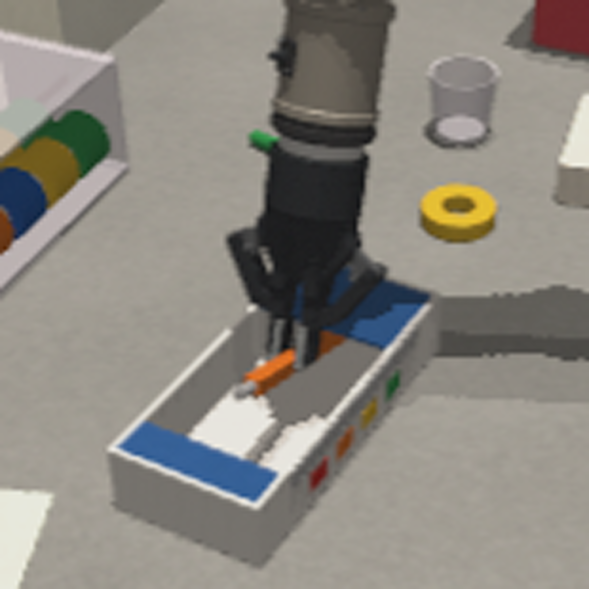

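```bash
python3 -m inch '[[[255,0.02,0.5,0.18,0,0,0],[255,0.02,0.75,0.27,0,0,0],[255,0.02,0.75,0.27,0,0,0],[255,0.02,0.75,0.27,0,0,0],[255,0.02,0.75,0.27,0,0,0],[255,0.02,0.75,0.27,0,0,0],[255,0,0,0,0,0,0],[255,0,0,0,0,0,0]]]' 60
python3 chk.py 6
```

```text
clock: 8.15
tcp_pos: [0.5143, 0.0135, 0.0864]
orientation: [0.296, 1.548, 0.251]
contact_force: [0.2, -0.5, -1.1]
grip_width: 0.0123
hood [ 0.5107 -0.1096  0.03  ] disp [ 0.0039 -0.0915  0.03  ] side px [[273.8 186.3]] crop [[449. 207.]] top [[314.2 188.4]]
mid [ 0.5138 -0.0063  0.0677] disp [-0.0023  0.0116  0.0677] side px [[258.3 195.9]] crop [[361. 262.]] top [[283.6 185.6]]
lip [0.5168 0.097  0.1053] disp [-0.0085  0.1148  0.1053] side px [[240.2 207.2]] crop [[258. 326.]] top [[251.4 182.6]]
tilt 20.0 yaw -1.67 8.15 [ 0.2 -0.5 -1.1] [ 0.66  0.59 -0.76  2.02  0.08  0.65 -0.1 ]
```

View pics/side6.png

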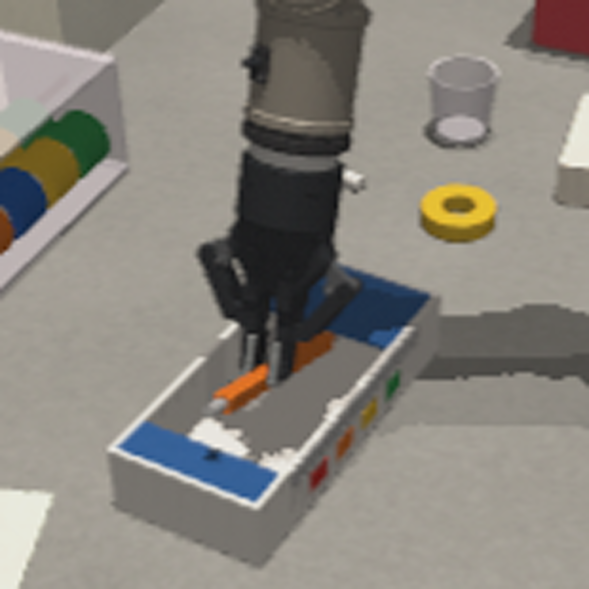

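The spindle is moving with the gripper: its lip tip is at crop pixel (210,406), within 1 px of the prediction. I'm continuing along the slant.

```bash
python3 -m inch '[[[255,0.02,0.6,0.22,0,0,0],[255,0.02,0.75,0.28,0,0,0],[255,0.02,0.75,0.28,0,0,0],[255,0.02,0.75,0.28,0,0,0],[255,0.02,0.75,0.28,0,0,0],[255,0.02,0.75,0.28,0,0,0],[255,0.01,0.4,0.16,0,0,0],[255,0,0,0,0,0,0],[255,0,0,0,0,0,0]]]' 60
python3 chk.py 7
```

```text
clock: 8.95
tcp_pos: [0.5156, 0.0606, 0.104]
orientation: [0.297, 1.548, 0.25]
contact_force: [-0.5, 0.1, -1.6]
grip_width: 0.0119
hood [ 0.5119 -0.0625  0.0477] disp [ 0.0008 -0.0445  0.0477] side px [[267.1 190.4]] crop [[411. 230.]] top [[300.5 187.2]]
mid [0.515  0.0408 0.0853] disp [-0.0053  0.0587  0.0853] side px [[250.5 200.7]] crop [[316. 289.]] top [[269.1 184.3]]
lip [0.5181 0.1441 0.1229] disp [-0.0114  0.1619  0.1229] side px [[230.9 212.9]] crop [[204. 358.]] top [[236.2 181.2]]
tilt 20.0 yaw -1.72 8.95 [-0.5  0.1 -1.6] [ 0.58  0.56 -0.78  2.03  0.06  0.65 -0.17]
```

View pics/side7.png

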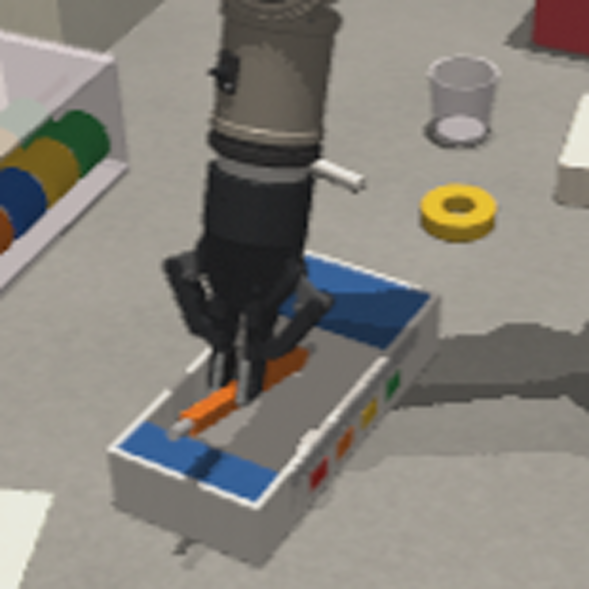

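```bash
python3 -m inch '[[[255,0,0,0.5,0,0,0],[255,0,0,1,0,0,0],[255,0,0,1,0,0,0],[255,0,0,1,0,0,0],[255,0,0,1,0,0,0],[255,0,0,1,0,0,0],[255,0,0,1,0,0,0],[255,0,0,0,0,0,0]]]' 60 && python3 -m inch '[[[255,0,-0.2,0.5,-2,0.06,0],[255,0,-0.2,0.5,-2,0.06,0],[255,0,-0.3,0.5,-2,0.06,0],[255,0,-0.3,0.5,-2,0.06,0],[255,0,-0.3,0.5,-2,0.06,0],[255,0,-0.3,0.5,-2,0.06,0],[255,0,-0.3,0.5,-2,0.06,0],[255,0,-0.3,0.5,-2,0.06,0],[255,0,-0.2,0.5,-2,0.06,0],[255,0,-0.2,0.3,-2,0.06,0],[255,0,0,0,0,0,0],[255,0,0,0,0,0,0]]]' 60
python3 -m inch '[[[255,0,0,0,0,0,0],[255,0,0,0,0,0,0],[255,0,0,0,0,0,0],[255,0,0,0,0,0,0],[255,0,0,0,0,0,0],[255,0,0,0,0,0,0]]]' 60
python3 chk.py 8
python3 - <<'E'
from bench import r
import cv2
p=r.grab_frame("top");cv2.imwrite("pics/top8.png",p["frame"])
E
```

```text
clock: 9.67
tcp_pos: [0.5169, 0.0606, 0.1713]
orientation: [0.297, 1.545, 0.25]
contact_force: [-0.3, 0.7, -0.0]
grip_width: 0.0118
clock: 10.67
tcp_pos: [0.5154, 0.035, 0.2168]
orientation: [0.024, 1.571, -0.022]
contact_force: [0.3, -0.4, -0.0]
grip_width: 0.0121
clock: 11.17
tcp_pos: [0.5156, 0.0342, 0.2168]
orientation: [0.024, 1.571, -0.024]
contact_force: [0.4, 0.0, -0.4]
grip_width: 0.0122
hood [ 0.5114 -0.1007  0.206 ] disp [ 0.0037 -0.0826  0.206 ] side px [[271.6 140. ]] crop [[437. -57.]] top [[314.9 182.4]]
mid [0.5148 0.0093 0.206 ] disp [-0.0026  0.0272  0.206 ] side px [[253.6 159.7]] crop [[334.  55.]] top [[278.1 180.3]]
lip [0.5182 0.1192 0.206 ] disp [-0.009  0.137  0.206] side px [[233.  182.2]] crop [[216. 184.]] top [[241.3 178.3]]
tilt 0.01 yaw -1.77 11.1667 [ 0.4  0.  -0.4] [ 0.4   0.33 -0.71  1.92  0.26  0.98 -0.45]
```

View pics/side8.png

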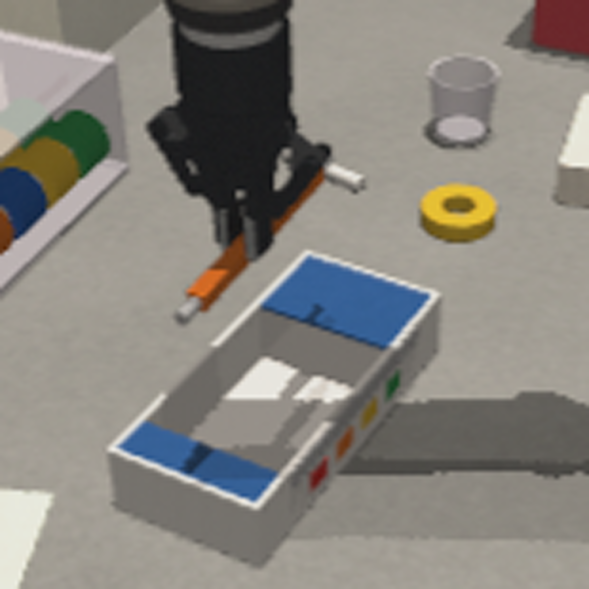

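View pics/top8.png

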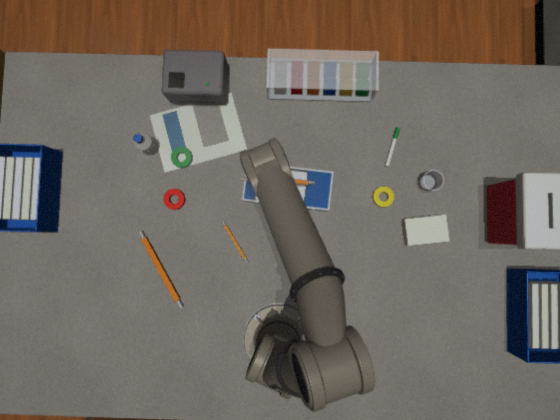

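Side view: the spindle is level and held high over the dispenser, with its lip tip at crop pixel (183,313), within 1 px of the prediction. Top view: the hood tip is at about (314,183), and the rolls, marker, bottle, cup and carton are where they were. I'm handing in.

Run:
```python
from bench import r
o=r.get_obs();print(o["clock"],abs(o["qvel"]).max(),o["contact_force"],o["grip_width"])
print(r.hand_in())
```

```text
11.2667 0.0031439152868442287 [ 0.76894461  0.0034126  -0.43545542] 0.011733573590265988
the job is handed in; nothing more can be done
None
```

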